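# Free the wedged condiment stand from the tray

## Robot

A 6-joint arm with a two-finger parallel gripper is mounted at the origin on the work surface. World frame = base frame: x ahead of the robot, y to its left, z up, the work surface at z = 0. Lengths are in m, angles in rad, forces in N, time in s.
With the tool pointing down it reaches from about 0.325 to 0.775 m from the base axis. Payload 9.3 kg.
Tool frame: the origin (TCP) lies at the very end of the fingers, on their centre line; the grasp point (between the pads) lies manip.grasp_offset behind it (manip.grasp_offset is the distance from the TCP to the grasp point, in m); z points along the fingers, y is the line along which they close (so a half turn about z gives the same grasp; the last joint's range is limited). The gripper opens to 85 mm and grips with 20 to 120 N. Pads are 22 mm wide; open, the fingers measure 114 mm over their backs; the gripper's body (76 mm by 85 mm) begins 54 mm behind the grasp point. The pads swing forward as they close: fully open they stand 13 mm farther back than shut.
Start: joints at [1.059, 0.259, 0.021, 1.334, 0, 1.418], TCP at [0.193, 0.515, 0.231] pointing down, gripper open.
Joint ranges: [-3.04, 3.04], [-0.91, 1.82], [-1.04, 1.36], [-1.92, 1.95], [-1.52, 1.45], [-3.14, 3.14]. Speed limits (rad/s): [2.22, 2.22, 2.79, 3.14, 3.14, 3.14].

## Interface

Orientations are given as a rotation vector (axis times angle).
In Python, from workcell import manip, optics gives the robot as it stands.
- The arm moves only by the tool step_arm, never from a script. Its argument "deltas" is a list of rows, each an object of numbers: "x", "y", "z": the shift along the tool's x, y, z in cm; "roll": the turn about the tool's z in degrees; "claw": the opening, from 0 (shut) to 1 (fully open). A call has 1 to 20 rows; each row shifts and turns the commanded pose from where the row before left it, along the tool's axes as they then stand; what a row does not reach is not made up. A row lasts 1/10 s, in which the tool goes at most 50 mm and 8.59 degrees, less where a joint would pass 70% of its speed; a pose out of reach is approached as far as the arm can. A call is refused whole if a number of a shift passes 5 or a number of a turn 8.59, either way. A call with a gripper value outside its range is refused whole. The fingers move at their own pace and stop on an object; "force" is the grip in N (left out, the last holds). Time passes only in rows, so rows that do not move let the fingers close. It gives the time, the measured TCP pose, the force, the opening and the grip force at its end, in the units of the state.
- manip.sense(): the state, without advancing time (a new reading comes with each control period).
- optics.snapshot(name): name is "scene" or "top"; returns (picture, depth): 400x640x3 uint8, red, green, blue; 400x640 float32, m along the optical axis (not along the pixel's ray), 0 where there is no reading.
- optics.camera_model(name): a dict with "vfov" (degrees; the focal length in pixels is half the picture's height over the tangent of half this angle, whatever the lens; pixels are square), "cx", "cy" (the principal point, pixels), "cam_to_world" (4x4, takes a point from camera to world coordinates). Camera axes: x right, y up, looking along -z (the intrinsics and any distortion apply to the point x, -y, -z); pixel columns grow to the right and rows downward; lengths in m; the calibration is good to about 2 mm. A picture is of the moment at which its call begins. camera_model takes no time and is no camera call.
- manip.job_done(): hands the job in; it is judged then, once.
The state is a dict: "t": time; "joints": joint angles; "qd": joint speeds; "effort": joint torques, N m; "ee_pos": TCP position; "ee_rot": TCP orientation; "wrist_force": force on the tool from outside, world axes, zero at the start; "moment": the same for the moment, N m; "finger_gap": finger opening in m; "grip_force": force on a finger pad.
Only numpy, scipy, OpenCV 4.12 (cv2) and the standard library are available. Lean on these libraries where they do the work, as an engineer would, in place of code of your own. Each camera call takes 0.05 s, during which the arm holds its last target. There are 200 camera calls.

## Task

The wooden condiment stand has got wedged diagonally in the white tray, its corners caught under the tray's two in-turned lips. Take it by its handle, turn it square with the tray while it is still down inside, then lift it straight out and set it down gently, upright, in the middle of the round cork mat, and let go. Do not shift the block with the spoons.

Things in the scene. Friction and masses are not known exactly. Their poses are not given: they have to be found in the camera images.
- stand_mid (a point): Loose wooden condiment stand, 0.2 kg: base 160 (x) by 80 (y) by 14 mm with two dark round marks; upright central handle 50 mm wide along x, 20 mm thick along y, top 100 mm above the underside. This point: its centre, 50 mm above the underside, in the handle; z up. Lies flat on the tray floor, about 30 degrees askew. Grip the 20 mm thickness from above, at this point or up to 20 mm higher.
- tray: White plastic tray, fixed. Origin: centre of its underside; x its long direction, z up. Outside 230 (x) by 172 (y) mm, floor 5 mm thick, inside 220 by 162. Long side walls 34 mm high with in-turned lips 28 to 34 mm up, edged with a blue line, that leave a 120 mm wide slot along the middle. End walls 26 mm high, no lip. The stand has 9 mm of play under the lips.
- mat: Round cork mat, 200 mm across, 4 mm thick, fixed to the table. Origin at the centre of its underside, so its upper face is 4 mm higher; z up.
- spoons: Bystander: dark wooden block 60 (x) by 120 (y) by 35 mm, loose, holding three steel spoons upright, 128 mm high in all. Origin at the centre of its underside. To be left where it is.
Mind the look-alikes: they are no part of the job. There is more than one size of the part that bears stand_mid; the job needs the smaller.

How it is judged:
On the way, in this order (a step that is already met when the one before it is completed fails the run):
1. the stand is turned square with the tray (within 12 degrees) while still down inside it (angle between the x axis of stand_mid and the x axis of tray, either way round below 0.21 rad and z of stand_mid in the frame of tray below 0.08 m and horizontal distance between stand_mid and tray below 0.04 m), for 0.2 s.
2. the stand is lifted clear above the tray (z of stand_mid in the frame of tray above 0.1 m and horizontal distance between stand_mid and tray below 0.08 m), for 0.1 s.
At the end, for the whole second after the job is handed in: The stand rests upright (within 7 degrees) on the cork mat, its centre within 30 mm of the mat's centre, released and at rest (horizontal distance between stand_mid and mat below 0.03 m and z of stand_mid in the frame of mat between 0.048 and 0.06 m and angle between stand_mid's own z axis and vertical below 0.12 rad and linear speed of stand below 0.02 m/s); the robot touches nothing.
It fails at once if the spoon block is shifted by more than 20 mm (distance of spoons from where it was at the start of the episode above 0.02 m).
It fails at once if the stand is dropped (falls free faster than 0.6 m/s) (linear speed of stand above 0.6 m/s and contact force between the fingers and stand below 0.2 N).
It also fails if it takes over 45 s, if anything falls off the work surface, if the arm or the gripper's body presses on something with over 40 N, if the wrist force passes 120 N, or if a joint passes its speed limit or range.

## Working session

There is one attempt and no reset: what is moved stays moved. The work goes in short steps, Python scripts to look and compute and a tool call to move; the robot and the scene stay as the last step left them, time stands still between calls to the robot, and variables do not carry over. Pictures are saved under pics/ and viewed, at most 10 in all, crops included, and the job is handed in when it is done.

Besides the shell and the picture viewer there is one more tool, called after "Call:" in YAML: its name, and indented under it one key for each argument. step_arm: Moves the arm, as the interface text tells. Its arguments: {"type":"object","properties":{"deltas":{"type":"array","items":{"type":"object","properties":{"x":{"type":"number"},"y":{"type":"number"},"z":{"type":"number"},"roll":{"type":"number"},"claw":{"type":"number"}}}},"force":{"type":"number"}},"required":["deltas"]}

```bash
mkdir -p pics; ls
python3 - <<'E'
from workcell import manip, optics
import cv2, numpy as np
s=manip.sense();print({k:np.round(v,3) for k,v in s.items()}, manip.grasp_offset)
for n in ("scene","top"):
    p,d=optics.snapshot(n); cv2.imwrite(f"pics/{n}0.png",p[:,:,::-1]); np.savez(f"{n}0.npz",p=p,d=d)
    m=optics.camera_model(n);print({k:np.round(v,3) if k!='distortion' else v for k,v in m.items()}, (d==0).mean())
E
```

```text
pics
{'t': np.float64(0.0), 'joints': array([ 1.059,  0.259,  0.021,  1.334, -0.   ,  1.418]), 'qd': array([-0.   ,  0.   , -0.001, -0.002,  0.001,  0.001]), 'effort': array([-1.0000e-03, -5.5564e+01,  3.4453e+01,  1.4000e-02, -0.0000e+00,
       -0.0000e+00]), 'ee_pos': array([0.193, 0.515, 0.231]), 'ee_rot': array([-5.610e-01, -3.091e+00,  2.000e-03]), 'wrist_force': array([-0.283, -0.522,  1.458]), 'moment': array([ 0.05 , -0.002,  0.003]), 'grip_force': np.float64(0.0), 'finger_gap': np.float64(0.085)} 0.0187
{'vfov': np.float64(44.366), 'cx': np.float64(320.519), 'cy': np.float64(195.036), 'cam_to_world': array([[ 0.343, -0.771,  0.536,  1.108],
       [ 0.939,  0.274, -0.206, -0.271],
       [ 0.012,  0.574,  0.819,  1.003],
       [ 0.   ,  0.   ,  0.   ,  1.   ]])} 0.00394921875
{'vfov': np.float64(45.534), 'cx': np.float64(322.86), 'cy': np.float64(208.447), 'cam_to_world': array([[-8.200e-02,  9.710e-01, -2.260e-01,  2.260e-01],
       [-9.970e-01, -8.000e-02,  1.700e-02, -2.800e-02],
       [-1.000e-03,  2.270e-01,  9.740e-01,  1.269e+00],
       [ 0.000e+00,  0.000e+00,  0.000e+00,  1.000e+00]])} 0.0039765625
```

View pics/top0.png

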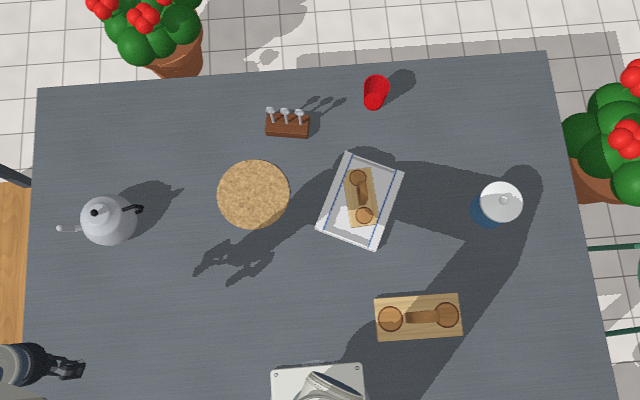

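View pics/scene0.png

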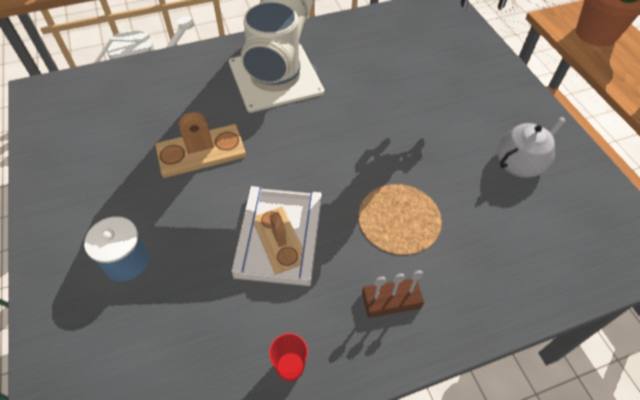

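The top view shows the tray at about (360,200), with the small stand askew inside it and its handle near (362,195). The mat is at (253,194), the spoon block at (287,125) and the larger look-alike at (418,317). In the scene view the tray is at (278,235) and the mat at (400,218).

```bash
cat > h.py <<'E'
import cv2, numpy as np
from workcell import optics
def ray(n,uv):
    m=optics.camera_model(n);f=200/np.tan(np.radians(m['vfov'])/2);T=np.array(m['cam_to_world'])
    uv=np.atleast_2d(uv).astype(float)
    d=np.c_[(uv[:,0]-m['cx'])/f,-(uv[:,1]-m['cy'])/f,-np.ones(len(uv))]
    return T[:3,3],d@T[:3,:3].T
def onz(n,uv,z):
    o,d=ray(n,uv);return o+d*((z-o[2])/d[:,2])[:,None]
def cloud(n,d):
    v,u=np.mgrid[:400,:640];o,r=ray(n,np.c_[u.ravel(),v.ravel()])
    return (o+r*d.ravel()[:,None]).reshape(400,640,3)
E
python3 - <<'E'
from h import *
for n,box,tb in (("top",(300,140,420,260),(205,150,300,240)),("scene",(225,175,330,295),(350,175,450,260))):
    z=np.load(n+"0.npz");p,d=z['p'],z['d'];P=cloud(n,d);hsv=cv2.cvtColor(p,cv2.COLOR_RGB2HSV)
    print(n,"table z",np.round([P[r,c,2] for r,c in ((290,200),(290,300),(100,450),(200,150),(120,200))],4))
    # mat
    x0,y0,x1,y1=tb
    brown=((hsv[...,0]<25)&(hsv[...,1]>70)).astype(np.uint8)
    M=np.zeros_like(brown);M[y0:y1,x0:x1]=brown[y0:y1,x0:x1]
    c=max(cv2.findContours(M,0,2)[0],key=cv2.contourArea)[:,0]
    w=onz(n,c,.004)[:,:2];(cc,rr)=cv2.minEnclosingCircle(w.astype(np.float32));print("mat",np.round(cc,4),rr,w.mean(0), "median z",np.median(P[M>0][:,2]))
    x0,y0,x1,y1=box
    sub=np.zeros_like(brown);sub[y0:y1,x0:x1]=1
    B=(brown>0)&(sub>0)
    b=P[B];print("brown",len(b),np.round(np.percentile(b[:,2],[5,50,95,99]),4))
    top=b[(b[:,2]>.095)&(b[:,2]<.12)];
    if len(top)>5: print("handletop",len(top),cv2.minAreaRect(top[:,:2].astype(np.float32)),np.median(top,0))
    base=b[(b[:,2]>.01)&(b[:,2]<.028)];print("base",cv2.minAreaRect(base[:,:2].astype(np.float32)))
    # tray lips: points 0.03-0.04
    L=P[(sub>0)&(P[...,2]>.029)&(P[...,2]<.04)&~B];print("lip",len(L),cv2.minAreaRect(L[:,:2].astype(np.float32)))
    bl=(hsv[...,0]>100)&(hsv[...,0]<130)&(hsv[...,1]>110)&(sub>0)
    q=onz(n,np.argwhere(bl)[:,::-1],.034)[:,:2];print("blue",len(q),cv2.minAreaRect(q.astype(np.float32)))
    cv2.imwrite(f"pics/{n}1.png",cv2.resize(p[y0:y1,x0:x1,::-1],None,fx=4.5,fy=4.5,interpolation=cv2.INTER_CUBIC))
E
```

```text
top table z [-0.0015  0.002  -0.0003  0.0003  0.0019]
mat [0.5781 0.138 ] 0.1002369225025177 [0.57674652 0.13246764] median z 0.005513661647455259
brown 1586 [0.0163 0.0209 0.1024 0.1073]
handletop 122 ((0.5414472222328186, -0.1536387801170349), (0.04092440754175186, 0.01984364725649357), 3.691267251968384) [ 0.53818196 -0.15343347  0.10293066]
base ((0.5410469770431519, -0.1541849970817566), (0.16007238626480103, 0.07807589322328568), 3.5791759490966797)
lip 1616 ((0.5304815173149109, -0.14998506009578705), (0.17188434302806854, 0.2312060296535492), 64.22488403320312)
blue 98 ((0.5319046974182129, -0.151393860578537), (0.12843528389930725, 0.22664710879325867), 64.13644409179688)
scene table z [ 0.0022 -0.0029  0.0015  0.0009  0.1275]
mat [0.5796 0.1373] 0.10197509080171585 [0.58175485 0.14311907] median z 0.004083689723266948
brown 2010 [0.016  0.0196 0.1004 0.1061]
handletop 145 ((0.5456258058547974, -0.1561073660850525), (0.04167944937944412, 0.020155590027570724), 5.343738555908203) [ 0.55009305 -0.15619788  0.10217495]
base ((0.5449563264846802, -0.15583312511444092), (0.16270096600055695, 0.0788956955075264), 3.3969128131866455)
lip 1991 ((0.5326278209686279, -0.15183314681053162), (0.17253227531909943, 0.23323391377925873), 64.08216094970703)
blue 0 ((0.0, 0.0), (0.0, 0.0), 0.0)
```

View pics/top1.png

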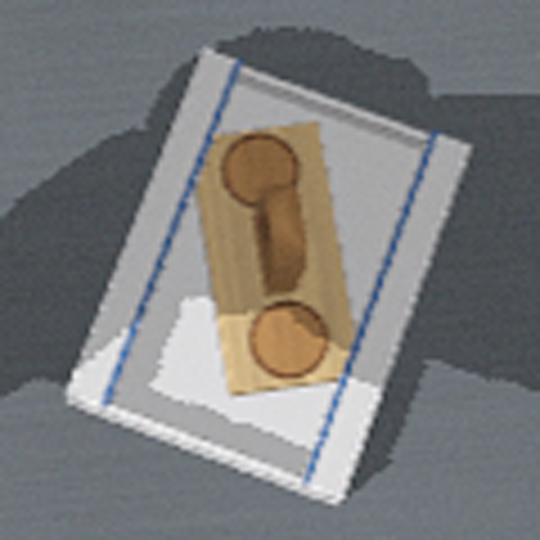

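Sizes and heights agree with what was given: base 160x79, tray 231x172, mat radius 100 mm.
- The stand is at (0.543,-0.155), yaw +3.5°.
- The tray is at (0.532,-0.151), x axis at -25.8°.
- The mat is at (0.579,0.1375).

I approach at height.

Call:
step_arm:
  deltas:
    - {"x":-1.4,"y":-1.2,"claw":1}
    - {"x":-2.8,"y":-2.5}
    - {"x":-2.8,"y":-2.5}
    - {"x":-2.8,"y":-2.5}
    - {"x":-2.8,"y":-2.5}
    - {"x":-2.8,"y":-2.5}
    - {"x":-2.8,"y":-2.5}
    - {"x":-2.8,"y":-2.5}
    - {"x":-2.8,"y":-2.5}
    - {"x":-2.8,"y":-2.5}
    - {"x":-2.8,"y":-2.5}
    - {"x":-2.8,"y":-2.5}
    - {"x":-2.8,"y":-2.5}
    - {"x":-2.8,"y":-2.5}
    - {"x":-2.8,"y":-2.5}
    - {"x":-2.8,"y":-2.5}
    - {"x":-2.8,"y":-2.5}
    - {"x":-2.8,"y":-2.5}
    - {"x":-2.8,"y":-2.5}
    - {"x":-2.8,"y":-2.5}
  force: 40

```text
invalid input at $.deltas[0]: expected keys x, y, z, roll, claw
```

Call:
step_arm:
  deltas:
    - {"x":-1.5,"y":-1.4}
    - {"roll":-8}
    - {"roll":-8}
    - {"roll":-8}
    - {}
    - {}

```text
invalid input at $.deltas[0]: expected keys x, y, z, roll, claw
```

```bash
cat >> h.py <<'E'
from workcell import manip
from scipy.spatial.transform import Rotation as R
def go(xyz,yaw):  # needed shift in tool axes (cm), roll deg (tool x to line at yaw, mod 180)
    s=manip.sense();M=R.from_rotvec(s['ee_rot']).as_matrix()
    y=np.degrees(np.arctan2(M[1,0],M[0,0]));r=-((yaw-y+90)%180-90)
    print("t",s['t'],"pos",np.round(s['ee_pos'],4),"yaw",round(y,2),"tilt",np.round(M[:,2],4),"gap",s['finger_gap'],"F",s['grip_force'],np.round(s['wrist_force'],1))
    print("shift cm",np.round(M.T@(np.array(xyz)-s['ee_pos'])*100,2),"roll",round(r,2))
E
python3 - <<'E'
from h import *
go([.543,-.155,.048],3.5)
E
```

```text
t 0.1 pos [0.193  0.5148 0.2307] yaw 159.44 tilt [-6.e-04 -1.e-03 -1.e+00] gap 0.0852632041647835 F 0.0 [ 0.2 -0.  -0.5]
shift cm [-56.29 -50.4   18.32] roll -24.06
```

All keys are needed in each row.

Call:
step_arm:
  deltas:
    - {"x":-1.4,"y":-1.2,"z":0,"roll":0,"claw":1}
    - {"x":-2.8,"y":-2.5,"z":0,"roll":0,"claw":1}
    - {"x":-2.8,"y":-2.5,"z":0,"roll":0,"claw":1}
    - {"x":-2.8,"y":-2.5,"z":0,"roll":0,"claw":1}
    - {"x":-2.8,"y":-2.5,"z":0,"roll":0,"claw":1}
    - {"x":-2.8,"y":-2.5,"z":0,"roll":0,"claw":1}
    - {"x":-2.8,"y":-2.5,"z":0,"roll":0,"claw":1}
    - {"x":-2.8,"y":-2.5,"z":0,"roll":0,"claw":1}
    - {"x":-2.8,"y":-2.5,"z":0,"roll":0,"claw":1}
    - {"x":-2.8,"y":-2.5,"z":0,"roll":0,"claw":1}
    - {"x":-2.8,"y":-2.5,"z":0,"roll":0,"claw":1}
    - {"x":-2.8,"y":-2.5,"z":0,"roll":0,"claw":1}
    - {"x":-2.8,"y":-2.5,"z":0,"roll":0,"claw":1}
    - {"x":-2.8,"y":-2.5,"z":0,"roll":0,"claw":1}
    - {"x":-2.8,"y":-2.5,"z":0,"roll":0,"claw":1}
    - {"x":-2.8,"y":-2.5,"z":0,"roll":0,"claw":1}
    - {"x":-2.8,"y":-2.5,"z":0,"roll":0,"claw":1}
    - {"x":-2.8,"y":-2.5,"z":0,"roll":0,"claw":1}
    - {"x":-2.8,"y":-2.5,"z":0,"roll":0,"claw":1}
    - {"x":-2.8,"y":-2.5,"z":0,"roll":0,"claw":1}
  force: 40

```text
t: 2.1
ee_pos: [0.533, -0.1348, 0.2312]
ee_rot: [-0.561, -3.091, 0.0]
wrist_force: [-0.3, 0.4, 0.1]
finger_gap: 0.0857
grip_force: 0.0
```

Call:
step_arm:
  deltas:
    - {"x":-1.7,"y":-1.7,"z":0,"roll":0,"claw":1}
    - {"x":0,"y":0,"z":0,"roll":-8,"claw":1}
    - {"x":0,"y":0,"z":0,"roll":-8,"claw":1}
    - {"x":0,"y":0,"z":0,"roll":-8,"claw":1}
    - {"x":0,"y":0,"z":0,"roll":0,"claw":1}
    - {"x":0,"y":0,"z":0,"roll":0,"claw":1}

```text
t: 2.7
ee_pos: [0.5428, -0.1549, 0.2312]
ee_rot: [0.087, -3.14, -0.0]
wrist_force: [0.7, -0.2, -0.4]
finger_gap: 0.0854
grip_force: 0.0
```

Run:
```python
from h import *
go([.543,-.155,.048],3.5)
```

```text
t 2.7 pos [ 0.5428 -0.1549  0.2312] yaw -176.81 tilt [-3.e-04  0.e+00 -1.e+00] gap 0.08536441834324747 F 0.0 [ 0.7 -0.2 -0.4]
shift cm [-2.000e-02 -1.000e-02  1.832e+01] roll -0.31
```

Call:
step_arm:
  deltas:
    - {"x":0,"y":0,"z":2,"roll":0,"claw":1}
    - {"x":0,"y":0,"z":3,"roll":0,"claw":1}
    - {"x":0,"y":0,"z":3,"roll":0,"claw":1}
    - {"x":0,"y":0,"z":3,"roll":0,"claw":1}
    - {"x":0,"y":0,"z":2,"roll":0,"claw":1}
    - {"x":0,"y":0,"z":2,"roll":0,"claw":1}
    - {"x":0,"y":0,"z":1.3,"roll":0,"claw":1}
    - {"x":0,"y":0,"z":1,"roll":0,"claw":1}
    - {"x":0,"y":0,"z":0.7,"roll":0,"claw":1}
    - {"x":0,"y":0,"z":0.3,"roll":0,"claw":1}
    - {"x":0,"y":0,"z":0,"roll":0,"claw":1}
    - {"x":0,"y":0,"z":0,"roll":0,"claw":1}

```text
t: 3.9
ee_pos: [0.5436, -0.1548, 0.0488]
ee_rot: [-0.094, 3.139, -0.001]
wrist_force: [-0.6, -0.0, -0.7]
finger_gap: 0.0852
grip_force: 0.0
```

Run:
```python
from h import *
go([.543,-.155,.048],3.5)
p,d=optics.snapshot("scene");cv2.imwrite("pics/s2.png",cv2.resize(p[130:300,190:390,::-1],None,fx=3.5,fy=3.5))
```

```text
t 3.9 pos [ 0.5436 -0.1548  0.0488] yaw -176.58 tilt [ 7.e-04 -3.e-04 -1.e+00] gap 0.0852041024602694 F 0.0 [-0.6 -0.  -0.7]
shift cm [ 0.06 -0.02  0.08] roll -0.08
```

View pics/s2.png

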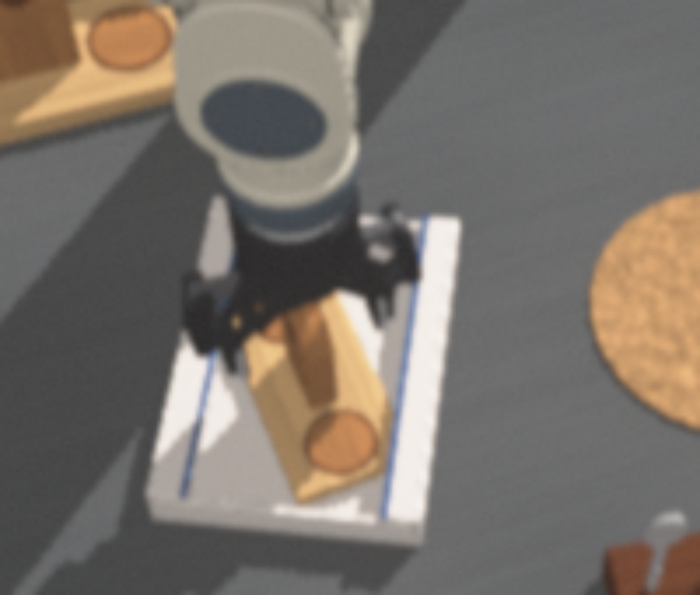

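The fingers straddle the handle, which is at about (310,350) in the crop, with no contact. I close the gripper, lift 3 mm within the play under the lips, and turn.

Call:
step_arm:
  deltas:
    - {"x":0,"y":0,"z":0,"roll":0,"claw":0.1}
    - {"x":0,"y":0,"z":0,"roll":0,"claw":0.1}
    - {"x":0,"y":0,"z":0,"roll":0,"claw":0.1}
    - {"x":0,"y":0,"z":0,"roll":0,"claw":0.1}
    - {"x":0,"y":0,"z":0,"roll":0,"claw":0.1}
    - {"x":0,"y":0,"z":0,"roll":0,"claw":0.1}
    - {"x":0,"y":0,"z":0,"roll":0,"claw":0.1}
    - {"x":0,"y":0,"z":0,"roll":0,"claw":0.1}
    - {"x":0,"y":0,"z":0,"roll":0,"claw":0.1}
    - {"x":0,"y":0,"z":0,"roll":0,"claw":0.1}
  force: 40

```text
t: 4.95
ee_pos: [0.5434, -0.1547, 0.0483]
ee_rot: [-0.094, 3.14, -0.0]
wrist_force: [-0.2, -0.7, 1.1]
finger_gap: 0.0196
grip_force: 45.7
```

Call:
step_arm:
  deltas:
    - {"x":0,"y":0,"z":-0.2,"roll":0,"claw":0.1}
    - {"x":0,"y":0,"z":-0.1,"roll":0,"claw":0.1}
    - {"x":0,"y":0,"z":0,"roll":2,"claw":0.1}
    - {"x":0,"y":0,"z":0,"roll":4,"claw":0.1}
    - {"x":0,"y":0,"z":0,"roll":4,"claw":0.1}
    - {"x":0,"y":0,"z":0,"roll":4,"claw":0.1}
    - {"x":0,"y":0,"z":0,"roll":4,"claw":0.1}
    - {"x":0,"y":0,"z":0,"roll":4,"claw":0.1}
    - {"x":0,"y":0,"z":0,"roll":4,"claw":0.1}
    - {"x":0,"y":0,"z":0,"roll":3,"claw":0.1}
    - {"x":0,"y":0,"z":0,"roll":0.4,"claw":0.1}
    - {"x":0,"y":0,"z":0,"roll":0,"claw":0.1}
    - {"x":0,"y":0,"z":0,"roll":0,"claw":0.1}
    - {"x":0,"y":0,"z":0,"roll":0,"claw":0.1}

```text
t: 6.35
ee_pos: [0.5433, -0.1546, 0.0512]
ee_rot: [-0.704, -3.061, -0.0]
wrist_force: [0.2, -0.0, -2.1]
finger_gap: 0.0195
grip_force: 45.2
```

Run:
```python
from h import *
go([.543,-.155,.051],-25.8)
p,d=optics.snapshot("scene");P=cloud("scene",d);hsv=cv2.cvtColor(p,cv2.COLOR_RGB2HSV)
B=(hsv[...,0]<25)&(hsv[...,1]>70)&(abs(P[...,0]-.54)<.13)&(abs(P[...,1]+.152)<.11)
b=P[B];base=b[(b[:,2]>.01)&(b[:,2]<.032)];print(len(base),cv2.minAreaRect(base[:,:2].astype(np.float32)),np.median(base[:,2]))
cv2.imwrite("pics/s3.png",cv2.resize(p[130:300,190:390,::-1],None,fx=3.5,fy=3.5))
```

```text
t 6.35 pos [ 0.5433 -0.1546  0.0512] yaw 154.09 tilt [-1.e-04  1.e-04 -1.e+00] gap 0.019470922463368536 F 45.236375480890274 [ 0.2 -0.  -2.1]
shift cm [ 0.   -0.05  0.02] roll -0.11
1313 ((0.5470989942550659, -0.1557888239622116), (0.08099765330553055, 0.15629783272743225), 64.85152435302734) 0.022035473146197693
```

View pics/s3.png

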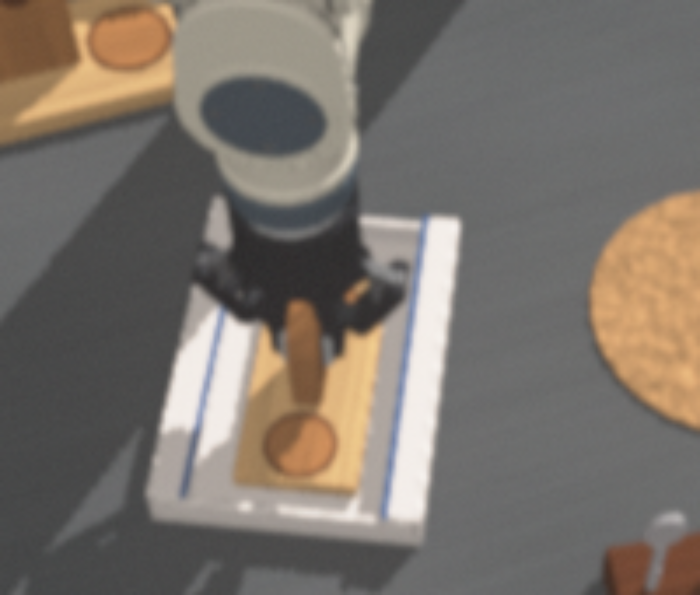

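The stand is square and centred in the slot: its base spans columns 240–380 in the crop, between the blue lines. I lift it straight up.

Call:
step_arm:
  deltas:
    - {"x":0,"y":0,"z":-0.5,"roll":0,"claw":0.1}
    - {"x":0,"y":0,"z":-1,"roll":0,"claw":0.1}
    - {"x":0,"y":0,"z":-1.5,"roll":0,"claw":0.1}
    - {"x":0,"y":0,"z":-2,"roll":0,"claw":0.1}
    - {"x":0,"y":0,"z":-2,"roll":0,"claw":0.1}
    - {"x":0,"y":0,"z":-2,"roll":0,"claw":0.1}
    - {"x":0,"y":0,"z":-2,"roll":0,"claw":0.1}
    - {"x":0,"y":0,"z":-2,"roll":0,"claw":0.1}
    - {"x":0,"y":0,"z":-1,"roll":0,"claw":0.1}
    - {"x":0,"y":0,"z":0,"roll":0,"claw":0.1}
    - {"x":0,"y":0,"z":0,"roll":0,"claw":0.1}

```text
t: 7.5
ee_pos: [0.5431, -0.1545, 0.1909]
ee_rot: [-0.705, -3.061, -0.0]
wrist_force: [-0.2, 0.3, -3.5]
finger_gap: 0.0194
grip_force: 45.3
```

Run:
```python
from h import *
go([.577,.138,.191],-25.8)
z=np.load("top0.npz");P=cloud("top",z['d'])[95:140,262:312].reshape(-1,3);P=P[P[:,2]>.015];print("spoons",P.min(0),P.max(0))
p,d=optics.snapshot("scene");cv2.imwrite("pics/s4.png",p[:,:,::-1])
```

```text
t 7.5 pos [ 0.5431 -0.1545  0.1909] yaw 154.04 tilt [-4.e-04  2.e-04 -1.e+00] gap 0.019350485835742347 F 45.27704179286957 [-0.2  0.3 -3.5]
shift cm [ 9.750e+00  2.779e+01 -1.000e-02] roll -0.16
spoons [ 0.2261858  -0.03054591  0.01502461] [0.79883104 0.09470375 1.26925497]
```

View pics/s4.png

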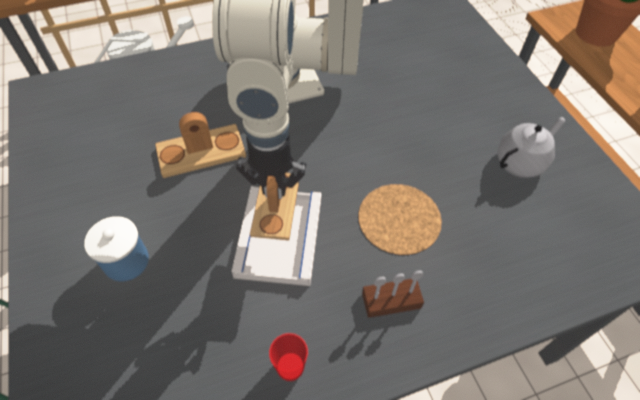

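The stand hangs level above the tray, with its handle at about (272,195), and the path to the mat at (400,218) is clear of the spoons.

Call:
step_arm:
  deltas:
    - {"x":0.35,"y":1,"z":0,"roll":0,"claw":0.1}
    - {"x":0.7,"y":2,"z":0,"roll":0,"claw":0.1}
    - {"x":0.87,"y":2.5,"z":0,"roll":0,"claw":0.1}
    - {"x":0.87,"y":2.5,"z":0,"roll":0,"claw":0.1}
    - {"x":0.87,"y":2.5,"z":0,"roll":0,"claw":0.1}
    - {"x":0.87,"y":2.5,"z":0,"roll":0,"claw":0.1}
    - {"x":0.87,"y":2.5,"z":0,"roll":0,"claw":0.1}
    - {"x":0.87,"y":2.5,"z":0,"roll":0,"claw":0.1}
    - {"x":0.87,"y":2.5,"z":0,"roll":0,"claw":0.1}
    - {"x":0.87,"y":2.5,"z":0,"roll":0,"claw":0.1}
    - {"x":0.8,"y":2.3,"z":0,"roll":0,"claw":0.1}
    - {"x":0.59,"y":1.7,"z":0,"roll":0,"claw":0.1}
    - {"x":0.35,"y":1.3,"z":0,"roll":0,"claw":0.1}
    - {"x":0,"y":0,"z":0,"roll":0,"claw":0.1}
    - {"x":0,"y":0,"z":0,"roll":0,"claw":0.1}

```text
t: 9.05
ee_pos: [0.5793, 0.1426, 0.1908]
ee_rot: [-0.705, -3.061, 0.001]
wrist_force: [-0.4, -0.3, -3.1]
finger_gap: 0.0197
grip_force: 45.2
```

Run:
```python
from h import *
go([.577,.138,.048],-25.8)
p,d=optics.snapshot("scene");P=cloud("scene",d);hsv=cv2.cvtColor(p,cv2.COLOR_RGB2HSV)
B=(hsv[...,0]<25)&(hsv[...,1]>60)&(abs(P[...,0]-.577)<.13)&(abs(P[...,1]-.138)<.13)&(P[...,2]>.13)&(P[...,2]<.19)
b=P[B];print(len(b),cv2.minAreaRect(b[:,:2].astype(np.float32)),np.percentile(b[:,2],[5,25,50,75]))
q=b[b[:,2]<.175];A=np.c_[q[:,:2],np.ones(len(q))];print("plane",np.linalg.lstsq(A,q[:,2],rcond=None)[0])
```

```text
t 9.05 pos [0.5793 0.1426 0.1908] yaw 154.07 tilt [-9.e-04 -3.e-04 -1.e+00] gap 0.019708741774522514 F 45.19020974636078 [-0.4 -0.3 -3.1]
shift cm [-1.000e-02 -5.000e-01  1.428e+01] roll -0.13
1654 ((0.5854458808898926, 0.13981379568576813), (0.08075948804616928, 0.15315891802310944), 63.87544250488281) [0.15572539 0.16053479 0.16180934 0.16298741]
plane [-0.01197182  0.01360653  0.16695566]
```

Call:
step_arm:
  deltas:
    - {"x":0,"y":-0.4,"z":1,"roll":0,"claw":0.1}
    - {"x":0,"y":0,"z":2,"roll":0,"claw":0.1}
    - {"x":0,"y":0,"z":2,"roll":0,"claw":0.1}
    - {"x":0,"y":0,"z":2,"roll":0,"claw":0.1}
    - {"x":0,"y":0,"z":2,"roll":0,"claw":0.1}
    - {"x":0,"y":0,"z":1.5,"roll":0,"claw":0.1}
    - {"x":0,"y":0,"z":1.2,"roll":0,"claw":0.1}
    - {"x":0,"y":0,"z":1,"roll":0,"claw":0.1}
    - {"x":0,"y":0,"z":0.6,"roll":0,"claw":0.1}
    - {"x":0,"y":0,"z":0.4,"roll":0,"claw":0.1}
    - {"x":0,"y":0,"z":0.2,"roll":0,"claw":0.1}
    - {"x":0,"y":0,"z":0.1,"roll":0,"claw":0.1}
    - {"x":0,"y":0,"z":0.1,"roll":0,"claw":0.1}
    - {"x":0,"y":0,"z":0,"roll":0,"claw":0.1}
    - {"x":0,"y":0,"z":0,"roll":0,"claw":0.1}

```text
t: 10.6
ee_pos: [0.5779, 0.1389, 0.0505]
ee_rot: [0.705, 3.061, 0.0]
wrist_force: [-0.6, -0.3, -1.8]
finger_gap: 0.0194
grip_force: 45.2
```

Call:
step_arm:
  deltas:
    - {"x":0,"y":0,"z":0.1,"roll":0,"claw":0.1}
    - {"x":0,"y":0,"z":0.1,"roll":0,"claw":0.1}
    - {"x":0,"y":0,"z":0,"roll":0,"claw":0.1}
    - {"x":0,"y":0,"z":0,"roll":0,"claw":0.1}

```text
t: 11.0
ee_pos: [0.5777, 0.1389, 0.0482]
ee_rot: [-0.706, -3.061, 0.0]
wrist_force: [0.9, -0.3, -2.2]
finger_gap: 0.0196
grip_force: 45.2
```

Call:
step_arm:
  deltas:
    - {"x":0,"y":0,"z":0.05,"roll":0,"claw":0.1}
    - {"x":0,"y":0,"z":0.05,"roll":0,"claw":0.1}
    - {"x":0,"y":0,"z":0,"roll":0,"claw":0.1}
    - {"x":0,"y":0,"z":0,"roll":0,"claw":0.1}

```text
t: 11.4
ee_pos: [0.5778, 0.1389, 0.0473]
ee_rot: [0.706, 3.061, 0.0]
wrist_force: [-0.3, 0.3, -2.0]
finger_gap: 0.0194
grip_force: 45.3
```

Call:
step_arm:
  deltas:
    - {"x":0,"y":0,"z":0.05,"roll":0,"claw":0.1}
    - {"x":0,"y":0,"z":0.05,"roll":0,"claw":0.1}
    - {"x":0,"y":0,"z":0,"roll":0,"claw":0.1}
    - {"x":0,"y":0,"z":0,"roll":0,"claw":0.1}

```text
t: 11.8
ee_pos: [0.5778, 0.1388, 0.0473]
ee_rot: [0.705, 3.06, 0.0]
wrist_force: [-3.6, -2.6, 8.1]
finger_gap: 0.0197
grip_force: 46.6
```

The stand has touched down, with about 10 N of contact. I release and rise.

Call:
step_arm:
  deltas:
    - {"x":0,"y":0,"z":0,"roll":0,"claw":0.3}
    - {"x":0,"y":0,"z":0,"roll":0,"claw":0.5}
    - {"x":0,"y":0,"z":0,"roll":0,"claw":0.7}
    - {"x":0,"y":0,"z":0,"roll":0,"claw":0.9}
    - {"x":0,"y":0,"z":0,"roll":0,"claw":0.9}
    - {"x":0,"y":0,"z":0,"roll":0,"claw":0.9}
    - {"x":0,"y":0,"z":0,"roll":0,"claw":0.9}
    - {"x":0,"y":0,"z":0,"roll":0,"claw":0.9}

```text
t: 12.6
ee_pos: [0.5778, 0.1389, 0.0463]
ee_rot: [-0.706, -3.061, 0.0]
wrist_force: [-0.6, 1.0, -0.2]
finger_gap: 0.077
grip_force: 0.0
```

Call:
step_arm:
  deltas:
    - {"x":0,"y":0,"z":-0.5,"roll":0,"claw":0.9}
    - {"x":0,"y":0,"z":-1,"roll":0,"claw":0.9}
    - {"x":0,"y":0,"z":-2,"roll":0,"claw":0.9}
    - {"x":0,"y":0,"z":-3,"roll":0,"claw":0.9}
    - {"x":0,"y":0,"z":-3,"roll":0,"claw":0.9}
    - {"x":0,"y":0,"z":-3,"roll":0,"claw":0.9}
    - {"x":0,"y":0,"z":-2,"roll":0,"claw":0.9}
    - {"x":0,"y":0,"z":-1,"roll":0,"claw":0.9}
    - {"x":0,"y":0,"z":0,"roll":0,"claw":0.9}
    - {"x":0,"y":0,"z":0,"roll":0,"claw":0.9}

```text
t: 13.6
ee_pos: [0.5775, 0.1389, 0.2006]
ee_rot: [-0.705, -3.061, 0.0]
wrist_force: [-0.9, -0.3, -0.4]
finger_gap: 0.0769
grip_force: 0.0
```

Run:
```python
from h import *
go([.577,.138,.2],-25.8)
p,d=optics.snapshot("scene");P=cloud("scene",d)
B=(abs(P[...,0]-.579)<.11)&(abs(P[...,1]-.138)<.11)&(P[...,2]>.013)&(P[...,2]<.023)
b=P[B];print(len(b),cv2.minAreaRect(b[:,:2].astype(np.float32)),np.median(b[:,2]))
A=np.c_[b[:,:2],np.ones(len(b))];print("plane",np.linalg.lstsq(A,b[:,2],rcond=None)[0])
cv2.imwrite("pics/s5.png",p[:,:,::-1])
```

```text
t 13.6 pos [0.5775 0.1389 0.2006] yaw 154.04 tilt [-8.e-04 -0.e+00 -1.e+00] gap 0.07688048034253601 F 0.0 [-0.9 -0.3 -0.4]
shift cm [ 0.   -0.1   0.06] roll -0.16
1531 ((0.5787426829338074, 0.1384596824645996), (0.08002262562513351, 0.16442565619945526), 63.455078125) 0.01826351022399153
plane [0.00136942 0.00216452 0.01712732]
```

View pics/s5.png

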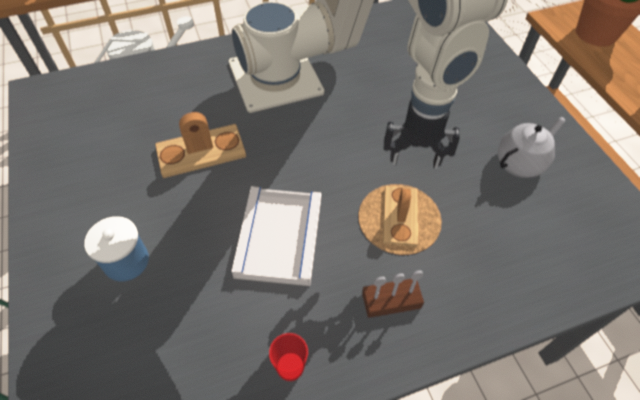

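The stand is upright and flat in the middle of the mat at (400,217). The gripper is clear above it and the spoon block is where it was.

```bash
python3 -c "
from workcell import manip
print(manip.job_done())"
```

```text
the job is handed in; nothing more can be done
None
```

I turned the stand square in the tray, lifted it straight out and released it upright on the cork mat, within about 2 mm of the mat's centre by camera; the spoon block looks unmoved, and the job is handed in at about 14 s (no verdict was returned).

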